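# Knock a brass pendant blank out of its die

### The job

The square brass pendant blank is stuck in the aluminium die. Set the die upright over the knockout stand so that the rod goes up its hole (you will have to find the hole by feel) and press it gently down until it is fully home on the stand's foot, without forcing it. Then take the blank that has risen out of it and set it down flat, without dropping it, in the low wooden tray; leave the die home on the stand and the other things on the bench where they are.

Things in the scene. Friction and masses are not known exactly. Their poses are not given: they have to be found in the camera images.
- die: Aluminium die block, 56 x 56 x 36 mm high, loose, about 0.3 kg, top side up. Origin at the centre of its underside, z up. Its top has a square cavity 32 mm wide, 12 mm deep, in which the blank sits flush. Through the middle of the cavity's floor (24 mm thick) a square hole 14 mm wide runs straight down to the underside, where it opens at the origin.
- blank: Square brass pendant blank, 30 x 30 x 12 mm, about 90 g, sunk flush in the die's cavity, sides along the die's; origin at the centre of its underside, z up (at the start 24 mm above the die's underside). Two spring keepers in the cavity's walls hold it: pushing it up takes roughly 8 to 15 N for the first 5 mm, then it is free.
- stand: Knockout stand, fixed to the bench: dark steel foot 50 (x) by 70 (y) mm, 20 mm high, origin at the centre of its underside, z up, carrying an upright steel rod of 12 mm diameter, top edge bevelled 1 mm, that stands 34 mm above the foot's top. The rod is clamped in a slot along y: x = 0, y anywhere from -11 to +11 mm; this offset is not measured.
- foot_top (a point): Centre of the top face of the stand's foot, 20 mm above the bench (not the rod's place, which is off along the slot). With the die home on this face, the blank stands 10 mm out of the die's top. Press neither the die nor the blank against foot or rod with more than 40 N.
- tray: Low open square tray of brown wood, 100 x 100 mm outside, 14 mm high, walls and floor 4 mm thick, empty, loose (0.5 kg). Origin at the centre of its underside, z up.
- tweezers: Bystander: steel tweezers lying between the task's things, 122 x 9 x 8 mm, along x; origin under the middle.
- file: Bystander: needle file with wooden handle, 130 x 11 x 10 mm, along x; origin under the middle.
- spool: Bystander: white spool of chain standing upright, 52 mm diameter, 40 mm high; origin under its centre.
- box_a: Bystander: closed clear bead box, 64 x 64 x 24 mm; origin under its centre.
- box_b: Bystander: closed clear bead box, 64 x 64 x 24 mm; origin under its centre.
- jar: Bystander: amber glass jar, 48 mm diameter, 60 mm high; origin under its centre.
- ringblock: Bystander: dark wooden block with ring holes, 70 x 50 x 35 mm; origin under its centre.
Things that resemble listed ones, but are neither listed nor needed, are in the scene too. What is shaped like the stand but green or pink is not meant.

How it is judged:
By the outcome, as a careful person would: the job done as asked, in the order asked, and still so for the second after the job is handed in, with the robot touching nothing.
It also fails if it takes over 64 s, if anything falls off the work surface, if the arm or the gripper's body presses on something with over 40 N, if the wrist force passes 120 N, or if a joint passes its speed limit or range.

### The arm

A 6-joint arm with a two-finger parallel gripper is mounted at the origin on the work surface. World frame = base frame: x ahead of the robot, y to its left, z up, the work surface at z = 0. Lengths are in m, angles in rad, forces in N, time in s.
With the tool pointing down it reaches from about 0.35 to 1 m from the base axis. Payload 7.1 kg.
Tool frame: the origin (TCP) lies between the finger pads; the fingertips stand 22 mm ahead of it and the grasp point (between the pads) lies 3 mm ahead of it; x points along the fingers, y is the direction in which the jaws open and shut, and the axes are right-handed (so a half turn about x gives the same grasp; the last joint's range is limited). The gripper opens to 85 mm and grips with 20 to 120 N. Pads are 22 mm wide; open, the fingers measure 114 mm over their backs; the gripper's body (76 mm by 85 mm) begins 54 mm behind the grasp point. The pads swing forward as they close: fully open they stand 13 mm farther back than shut.
Start: joints at [1.249, 0.423, 1.63, -0, 1.089, -0.019], TCP at [0.186, 0.597, 0.228] pointing down, gripper open.
Joint ranges: [-3, 3], [-0.9, 2.11], [0.09, 2.58], [-1.31, 4.45], [0.11, 2.69], [-2.54, 2.54]. Speed limits (rad/s): [2.39, 2.39, 3.01, 3.14, 3.14, 3.14].

### API

Orientations are given as a rotation vector (axis times angle).
In Python, from rig import manip gives the robot as it stands. The module is installed in compiled form; this text tells all that it offers. Calls block until the motion is done:
- manip.move_to(position, orientation): joint-space move of the TCP to a pose.
- manip.servo_line(position, orientation=None, rate=0.15): straight line of the TCP; orientation=None keeps the orientation; rate is the mean speed in m/s.
- manip.set_joints(angles): joint-space move.
- manip.command_gripper(opening, f_grip=None): finger opening in m; f_grip is the grip in N (None keeps the last); returns when the fingers have stopped.
- manip.hold(seconds).
- manip.solve_ik(position, orientation): joint angles nearest the present ones, or None.
- manip.camera(name): name is "scene" or "top"; returns a dict with "image" (400x640x3 uint8, red, green, blue), "fx", "fy", "cx", "cy" (pixels), "cam_to_world" (4x4, takes a point from camera to world coordinates). Camera axes: x right, y down, z forward; pixel columns grow to the right and rows downward; lengths in m; the calibration is good to about 2 mm. A picture is of the moment at which its call begins. There is no depth.
A pose or a line that the arm cannot do raises manip.IKError and nothing moves.
- manip.sign_off(): hands the job in, once; it reports no verdict.
Readings, each from a call of its own:
- manip.get_time(): time.
- manip.get_joint_positions(): joint angles.
- manip.get_joint_vel(): joint speeds.
- manip.get_tau(): joint torques, N m.
- manip.get_position(): TCP position.
- manip.get_ee_rot(): TCP orientation.
- manip.get_contact_force(): force on the tool from outside, world axes, zero at the start.
- manip.get_torque(): the same for the moment, N m.
- manip.get_width(): finger opening in m.
Only numpy, scipy, OpenCV 4.12 (cv2) and the standard library are available. Lean on these libraries where they do the work, as an engineer would, in place of code of your own. Each camera call takes 0.05 s, during which the arm holds its last target. There are 200 camera calls.

## Working session

There is one attempt and no reset: what is moved stays moved. The work goes in short steps, each a Python script; the robot and the scene stay as the last script left them, time stands still between calls to the robot, and variables do not carry over. Pictures are saved under pics/ and viewed, about 8 in all and at most 12, crops included, and the job is handed in when it is done.

```bash
mkdir -p pics
python3 - <<'E'
from rig import manip
import cv2,pickle
d={}
for n in("scene","top"):
    c=manip.camera(n);d[n]=c
    cv2.imwrite(f"pics/{n}0.png",c["image"][:,:,::-1])
    print(n,c["fx"],c["cx"],c["cy"],c["cam_to_world"].round(3).tolist())
pickle.dump(d,open("c0.pkl","wb"))
print(manip.get_time(),manip.get_ee_rot(),manip.get_contact_force(),manip.get_width())
E
```

```text
scene 363.26321149015445 319.66205725555005 197.1974626109965 [[0.3, 0.582, -0.756, 1.26], [0.954, -0.184, 0.237, -0.28], [-0.002, -0.792, -0.611, 0.6], [0.0, 0.0, 0.0, 1.0]]
top 510.39609033844846 321.7226753133864 203.22359484494174 [[-0.012, -0.992, 0.123, 0.402], [-1.0, 0.012, 0.001, -0.078], [-0.003, -0.123, -0.992, 1.348], [0.0, 0.0, 0.0, 1.0]]
0.1 [ 0.23650688  1.55794596 -0.23873457] [-1.36764853  0.0826315  -0.68083724] 0.08578074564882868
```

View pics/scene0.png

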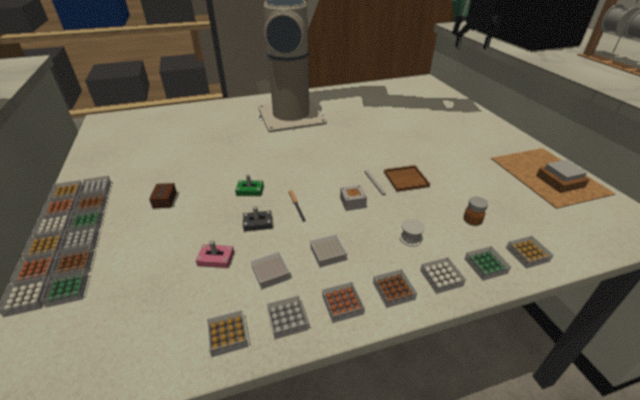

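View pics/top0.png

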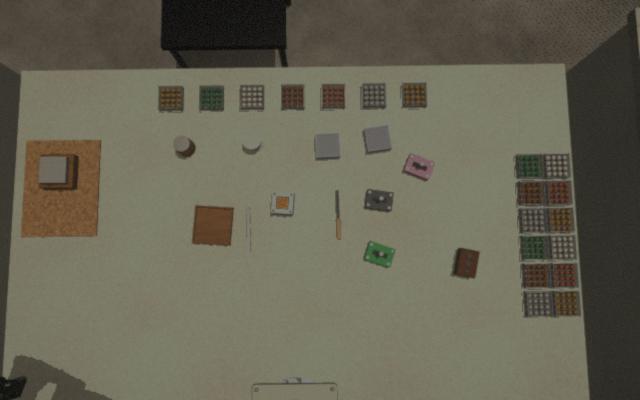

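The first view shows the die at scene (353,196) and top (283,204). The dark stand is at top (379,200), the tray at top (213,225), and the tweezers lie between die and tray. I'll zoom in on the die, stand and tray.

```bash
cat > h.py <<'E'
import numpy as np,cv2,pickle
def ray(c,uv):
    T=c["cam_to_world"];d=T[:3,:3]@np.array([(uv[0]-c["cx"])/c["fx"],(uv[1]-c["cy"])/c["fy"],1]);return T[:3,3],d
def plane(c,uv,z):
    o,d=ray(c,uv);return (o+d*(z-o[2])/d[2])[:2]
def pix(c,p):
    q=np.linalg.inv(c["cam_to_world"])@np.r_[p,1];return np.array([q[0]/q[2]*c["fx"]+c["cx"],q[1]/q[2]*c["fy"]+c["cy"]])
E
python3 - <<'E'
from h import *
d=pickle.load(open("c0.pkl","rb"))
def crop(n,u,v,r=25,s=400):
    i=d[n]["image"][v-r:v+r,u-r:u+r,::-1];return cv2.resize(i,(s,300) if 0 else (s,s),interpolation=cv2.INTER_CUBIC)
a=np.vstack([np.hstack([crop("top",283,204,20,290),crop("top",379,200,20,290)]),np.hstack([crop("scene",353,196,20,290),crop("scene",257,218,20,290)])])
cv2.imwrite("pics/z.png",a)
t=d["top"];im=t["image"];hsv=cv2.cvtColor(im,cv2.COLOR_RGB2HSV)
def comp(mask,u,v,z,name):
    n,l=cv2.connectedComponents(mask.astype(np.uint8))
    k=l[v,u]
    ys,xs=np.where(l==k);h=np.array([plane(t,p,z) for p in zip(xs.astype(float),ys.astype(float))],np.float32)
    print(name,k,len(xs),cv2.minAreaRect(h*1000), h.mean(0))
def box(m,u,v,r):
    o=np.zeros_like(m);o[v-r:v+r,u-r:u+r]=m[v-r:v+r,u-r:u+r];return o
H,S,V=[hsv[:,:,k].astype(int) for k in range(3)]
comp(box(S>100,213,225,32),213,225,.010,"tray")
comp(box((S>120),283,203,16),283,203,.036,"blank")
comp(box((V<115),379,200,22),372,201,.02,"stand")
print("bg",hsv[204,310],"die",hsv[196,283],"blank",hsv[203,283],"stand",hsv[201,372])
print(V[188:214,362:397])
E
```

```text
tray 1 1413 ((514.2919921875, 211.9464874267578), (100.12670135498047, 98.61790466308594), 85.74544525146484) [0.5139965 0.2119104]
blank 1 114 ((569.2830810546875, 26.584945678710938), (25.945846557617188, 26.326078414916992), 89.79241943359375) [0.5684848  0.02680171]
stand 1 608 ((572.5729370117188, -224.33938598632812), (75.7338638305664, 58.80685806274414), 81.05044555664062) [ 0.57274866 -0.22435889]
bg [ 27  42 127] die [ 24  33 116] blank [ 13 146 124] stand [15 17 61]
[[126 127 126 125 126 118 114 111 116 118 121 125 125 125 124 125 128 122
  125 127 126 127 130 129 126 127 126 124 129 126 124 127 124 126 127]
 [130 125 125 124 117  99  84  81  83  92  97 107 114 113 112 112 115 120
  123 123 122 126 129 126 128 127 129 128 126 128 127 127 125 124 125]
 [126 130 128 125 100  77  78  91  87  78  74  76  76  79  76  83  95  97
  107 111 112 113 116 118 120 122 126 125 127 125 127 127 126 127 126]
 [126 124 126 123  84  70  92 115 113  83  69  66  64  68  67  70  74  69
   74  75  77  79  85  95  94 107 113 114 115 112 121 120 125 127 124]
 [127 126 125 113  77  64 101 117 111 
[... 2452 characters left out ...]
  97  78  71  71  64  63  62  58  57  57  54  54
   59  60  59  63  64  60  62  65  72  79  74  86 116 127 123 125 128]
 [123 126 125 122 124 121 118 104  98  97  96  96  96  99  94  80  69  65
   63  61  60  58  55  56  55  56  61  70  75  93 118 124 128 125 127]
 [127 125 127 127 125 125 125 124 121 123 123 126 125 124 120 104  98  98
   95  85  92  91  89  74  65  64  65  80  91 116 125 125 125 125 126]
 [123 125 129 126 128 126 125 124 124 126 126 124 127 125 126 125 121 125
  120 109 115 120 122 103 100  95  98 115 123 123 125 126 127 127 124]
 [126 128 128 127 129 129 125 127 124 124 125 127 126 128 127 126 128 126
  123 125 126 126 124 122 125 122 125 124 127 125 127 127 129 126 125]]
```

View pics/z.png

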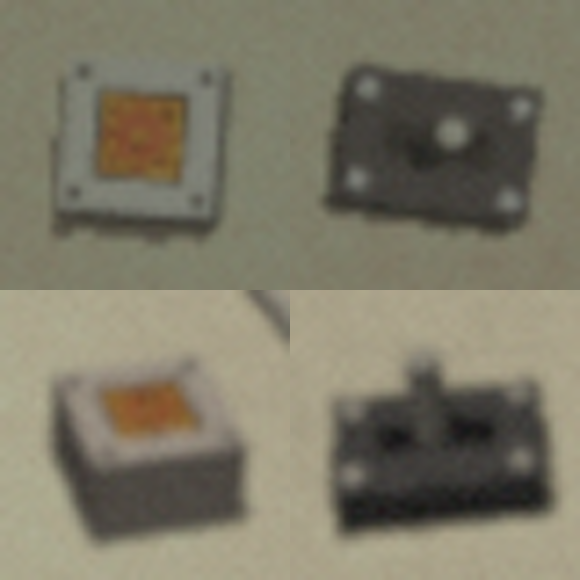

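The crop shows four dark dots on the die top, and four bright screw heads plus the bright rod top (about top pixel 381.3,197.8) on the stand. I'll use their sub-pixel centroids.

Run:
```python
from h import *
d=pickle.load(open("c0.pkl","rb"));t=d["top"];g=t["image"].astype(float).mean(2)
def cen(u,v,sgn,r=2):
    for _ in range(4):
        a,b=int(round(u)),int(round(v));w=g[b-r:b+r+1,a-r:a+r+1]
        bg=np.median(np.r_[w[0],w[-1],w[1:-1,0],w[1:-1,-1]]);w=np.clip(sgn*(w-bg),0,None);w[w<.2*w.max()]=0
        y,x=np.mgrid[-r:r+1,-r:r+1];u,v=a+(w*x).sum()/w.sum(),b+(w*y).sum()/w.sum()
    return u,v
def f(c,u0,v0):return (u0-20+(c[0]+.5)/7.25-.5, v0-20+(c[1]+.5)/7.25-.5)
D=np.array([plane(t,cen(*f(c,283,204),-1,1),.036) for c in[(83,72),(206,78),(196,202),(73,192)]])
S=np.array([plane(t,cen(*f((c[0]-290,c[1]),379,200),1,2),.021) for c in[(368,88),(522,108),(508,200),(356,179)]])
R=plane(t,cen(*f((453-290,134),379,200),1,3),.054)
for n,P in(("die",D),("stand",S)):
    e=((P[1]-P[0])+(P[2]-P[3]))/2;h=((P[2]-P[1])+(P[3]-P[0]))/2
    print(n,P.mean(0),np.linalg.norm(e),np.linalg.norm(h),"yaw(of -y edge)",np.degrees(np.arctan2(e[0],-e[1])),np.degrees(np.arctan2(-h[1],-h[0])))
    print(P.round(4).tolist())
    m=(np.degrees(np.arctan2(e[0],-e[1]))); 
print("rod",R,R-S.mean(0))
s=d["scene"];uv=(237+(424-290+.5)/7.25-.5,198+(360-290+.5)/7.25-.5);print("rod scene",plane(s,uv,.053), "pred pix",pix(s,np.r_[R,.054]),uv)
B=[plane(t,p,.036) for p in [f(c,283,204) for c in[(98,92),(187,95),(183,183),(98,177)]]];print("blank",np.mean(B,0))
o,_=[0,0];
```

```text
die [0.56833861 0.02702655] 0.04421728961287128 0.0441709146031363 yaw(of -y edge) -4.1922422637268095 -4.6758426412265015
[[0.5919, 0.0473], [0.5888, 0.0032], [0.5446, 0.0068], [0.548, 0.0509]]
stand [ 0.57518075 -0.22740928] 0.0566518156255192 0.033797108944292095 yaw(of -y edge) -8.739698645619303 -9.397930630806396
[[0.5961, -0.2018], [0.5876, -0.2586], [0.5541, -0.2522], [0.5629, -0.1971]]
rod [ 0.5749401  -0.22813454] [-0.00024065 -0.00072525]
rod scene [ 0.57417135 -0.22628981] pred pix [254.28566581 207.24131455] (255.05172413793105, 207.22413793103448)
blank [0.56817222 0.02635243]
```

```bash
cat >> h.py <<'E'
from rig import manip
from scipy.spatial.transform import Rotation as Ro
def ori(a):
    c,s=np.cos(a),np.sin(a);return Ro.from_matrix(np.array([[0,c,s],[0,s,-c],[-1,0,0]])).as_rotvec()
DIE=np.array([.5683,.0270]);ROD=np.array([.5749,-.2281]);YD=np.radians(-4.4);YS=np.radians(-9.1)
def st(m=""):
    print(m,round(manip.get_time(),2),np.round(manip.get_position(),4),"F",np.round(manip.get_contact_force(),1),"w",round(manip.get_width(),4))
E
python3 - <<'E'
from h import *
for k in(0,np.pi):
    for p,y in((DIE,YD),(ROD,YS),((.514,.212),np.radians(-4))):
        print(k,np.round(manip.solve_ik(np.r_[p,.1],ori(y+k)),2))
q=[np.abs(manip.solve_ik(np.r_[DIE,.1],ori(YD+k))[5]) for k in(0,np.pi)]
k=[0,np.pi][int(np.argmin(q))];print(k)
manip.move_to(np.r_[DIE,.12],ori(YD+k));st("above")
f0=manip.get_contact_force()
manip.servo_line(np.r_[DIE,.024]);st("down")
manip.command_gripper(.05,f_grip=80);st("grip")
manip.servo_line(np.r_[DIE,.11]);st("lift")
c=manip.camera("scene");cv2.imwrite("pics/lift.png",cv2.resize(c["image"][130:260,270:470,::-1],None,fx=3,fy=3))
E
```

```text
0 [0.03 0.52 1.83 0.   0.79 0.1 ]
0 [-0.4   0.58  1.72 -0.    0.84 -0.24]
0 [ 0.37  0.5   1.86 -0.    0.77  0.44]Traceback (most recent call last):
  File "<stdin>", line 4, in <module>
    return _wrapfunc(a, 'round', decimals=decimals, out=out)
    return _wrapit(obj, method, *args, **kwds)
    result = getattr(arr, method)(*args, **kwds)
TypeError: unsupported operand type(s) for *: 'NoneType' and 'float'
```

Run:
```python
from h import *
manip.move_to(np.r_[DIE,.12],ori(YD));st("above")
manip.servo_line(np.r_[DIE,.024]);st("down")
manip.command_gripper(.05,f_grip=80);st("grip")
manip.servo_line(np.r_[DIE,.11]);st("lift")
c=manip.camera("scene");cv2.imwrite("pics/lift.png",cv2.resize(c["image"][110:240,250:450,::-1],None,fx=3,fy=3))
```

```text
above 2.57 [0.5684 0.0278 0.1202] F [ 0.3  0.2 -0.3] w 0.0853
down 3.36 [0.5688 0.0271 0.0245] F [ 0.4 -0.5 -0.4] w 0.085
grip 3.78 [0.5688 0.027  0.0258] F [-3.7 -0.7 12.9] w 0.0522
lift 4.51 [0.5675 0.027  0.1093] F [-0.3  0.1 -4.2] w 0.0519
```

View pics/lift.png

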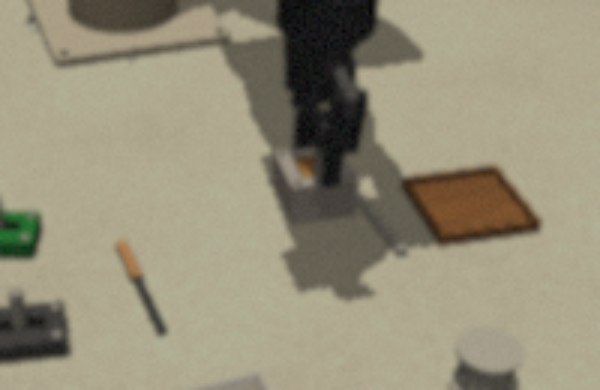

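The die is held and clear of the bench, with the blank still in it. Next I'll go to the stand and descend by feel.

```bash
cat >> h.py <<'E'
def descend(xy,z0,z1,fmax,step=.001,rate=.02,base=None,log=False):
    """lower in steps from z0 to z1; stop when the upward force rises by fmax; returns (z, dF)"""
    z=z0;base=manip.get_contact_force() if base is None else base
    while z>z1+1e-6:
        z=max(z-step,z1);manip.servo_line(np.r_[xy,z],rate=rate)
        dF=manip.get_contact_force()-base
        if log:print(round(z,4),np.round(manip.get_position(),4),np.round(dF,1))
        if dF[2]>fmax:break
    return z,dF
E
python3 - <<'E'
from h import *
manip.move_to(np.r_[ROD,.125],ori(YS));st("hover")
manip.servo_line(np.r_[ROD,.086],rate=.08);manip.hold(.2);st("pre")
b=manip.get_contact_force();np.save("base.npy",b)
print(descend(ROD,.086,.070,4,base=b,log=True));st("end")
E
```

```text
hover 5.56 [ 0.5745 -0.2269  0.1243] F [ 0.3  1.  -4.1] w 0.0521
pre 6.4 [ 0.5753 -0.2283  0.0866] F [ 0.4 -0.3 -4.8] w 0.0522
0.085 [ 0.5749 -0.2282  0.0851] [ 0.4 -0.5  0.2]
0.084 [ 0.5748 -0.2281  0.0839] [-0.3  0.1  1.2]
0.083 [ 0.5748 -0.2281  0.0829] [-0.5  0.7  0.9]
0.082 [ 0.5749 -0.2281  0.0819] [-0.3  0.5  0.9]
0.081 [ 0.5748 -0.2281  0.0809] [-0.7  0.2  0.9]
0.08 [ 0.5748 -0.2281  0.0799] [-1.1  0.4  1.1]
0.079 [ 0.5748 -0.2281  0.0789] [-0.9  0.4  0.4]
0.078 [ 0.5748 -0.2281  0.0779] [0.  1.5 1. ]
0.077 [ 0.5748 -0.2281  0.0769] [-0.1 -0.   0.9]
0.076 [ 0.5749 -0.2281  0.0759] [-1.4  0.4  1.2]
0.075 [ 0.5748 -0.2281  0.0749] [-1.1  1.5  0.4]
0.074 [ 0.5749 -0.2281  0.0739] [-1.1  1.2 -0.2]
0.073 [ 0.5748 -0.2281  0.0729] [0.2 0.8 0.8]
0.072 [ 0.5748 -0.228   0.0719] [-0.2  0.6  1.1]
0.071 [ 0.5748 -0.2281  0.0709] [-1.5  1.   1.2]
0.07 [ 0.5749 -0.2281  0.0699] [-0.4 -0.1  0.3]
(0.07, array([-0.36863458, -0.08583228,  0.27021631]))
end 10.4 [ 0.5749 -0.2281  0.0699] F [ 0.1 -0.4 -4.6] w 0.0521
```

The rod top is passed without contact, so the rod is in the hole. I'll continue gently.

Run:
```python
from h import *
b=np.load("base.npy")
z,f=descend(ROD,.070,.058,4,base=b,step=.002);print(z,f)
z,f=descend(ROD,z,.0485,24,base=b,step=.001,log=True)
if z<=.0486: z,f=descend(ROD,z,.041,11,base=b,step=.0005,log=True)
st("end")
```

```text
0.058 [0.0859542  0.324686   0.21736503]
0.057 [ 0.5749 -0.2281  0.0569] [-0.3  0.2  0.8]
0.056 [ 0.5751 -0.2282  0.0561] [-0.5  0.6  0.3]
0.055 [ 0.5753 -0.2282  0.0558] [-1.8  1.   9.2]
0.054 [ 0.5753 -0.2283  0.055 ] [-2.3  1.5 12.4]
0.053 [ 0.5753 -0.2283  0.0541] [-3.   1.7 13.8]
0.052 [ 0.5753 -0.2283  0.0531] [-3.4  1.7 14.2]
0.051 [ 0.5753 -0.2284  0.052 ] [-3.3  1.7 12.9]
0.05 [ 0.5747 -0.228   0.0497] [-0.3  0.6  1.9]
0.049 [ 0.5747 -0.228   0.0486] [-0.6  0.8  1.5]
0.0485 [ 0.5749 -0.2281  0.0484] [ 0.  -0.1  0.8]
0.048 [ 0.5749 -0.2281  0.048 ] [-1.   0.7  2.2]
0.0475 [ 0.5749 -0.2281  0.0474] [ 0.3 -0.8  1.8]
0.047 [ 0.5749 -0.2281  0.047 ] [-0.2 -0.6  1.4]
0.0465 [ 0.5749 -0.2281  0.0465] [0.5 0.  1. ]
0.046 [ 0.575  -0.2281  0.0461] [-1.   0.6  1.9]
0.0455 [ 0.575  -0.2281  0.046 ] [-3.3  1.  10.1]
0.045 [ 0.575  -0.2281  0.046 ] [-4.7  2.5 15.2]
end 16.15 [ 0.575  -0.2281  0.046 ] F [-4.3  2.2 10.4] w 0.0523
```

The keepers gave at about 14 N, and the die met the foot 9.8 mm after blank contact, so it is home. Releasing and checking.

Run:
```python
from h import *
manip.servo_line(np.r_[ROD,.0458],rate=.02)
manip.command_gripper(.085);st("open")
manip.servo_line(np.r_[ROD,.14]);manip.move_to([.50,-.08,.2],ori(YS));st("away")
a=[]
for n,u,v in(("scene",257,210),("top",379,198)):
    c=manip.camera(n);pickle.dump(c,open(f"c1{n}.pkl","wb"));a.append(cv2.resize(c["image"][v-25:v+25,u-25:u+25,::-1],(400,400),interpolation=cv2.INTER_CUBIC))
cv2.imwrite("pics/home.png",np.hstack(a))
```

```text
open 16.83 [ 0.5749 -0.2281  0.0457] F [ 0.9  0.1 -0.4] w 0.0849
away 18.35 [ 0.5007 -0.0805  0.1997] F [ 0.1  0.4 -1.1] w 0.0851
```

View pics/home.png

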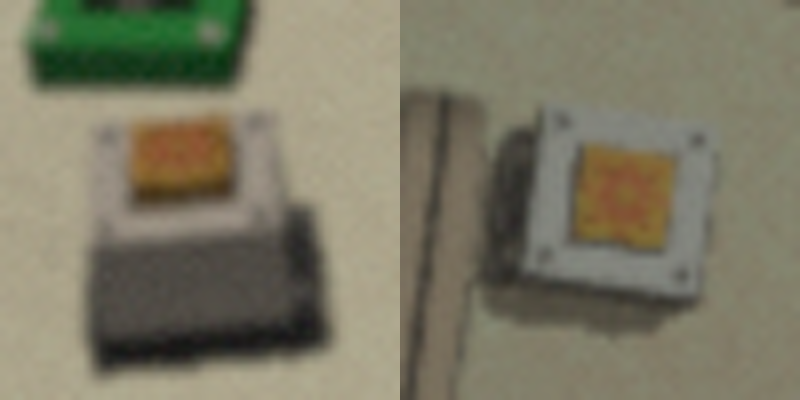

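The die is flat on the stand and the blank has risen out of it. I'll locate both before grasping the blank.

Run:
```python
from h import *
t=pickle.load(open("c1top.pkl","rb"))
def f(c,u0,v0):return (u0-25+(c[0]+.5)/8-.5, v0-25+(c[1]+.5)/8-.5)
D=np.array([plane(t,f(c,379,198),.056) for c in[(161,122),(298,139),(282,275),(144,255)]])
print("die",D.mean(0),D.round(4).tolist())
hsv=cv2.cvtColor(t["image"],cv2.COLOR_RGB2HSV);m=np.zeros((400,640),np.uint8);m[173:223,354:404]=hsv[173:223,354:404,1]>110
n,l,s,c=cv2.connectedComponentsWithStats(m);k=1+np.argmax(s[1:,4]);ys,xs=np.where(l==k)
h=np.array([plane(t,p,.066) for p in zip(xs.astype(float),ys.astype(float))],np.float32)
print("blank",h.mean(0),cv2.minAreaRect(h*1000))
```

```text
die [ 0.57579205 -0.22844882] [[0.6004, -0.2098], [0.5944, -0.2535], [0.5507, -0.2471], [0.5576, -0.2034]]
blank [ 0.57471454 -0.2278152 ] ((574.7572631835938, -227.75013732910156), (28.647855758666992, 28.226465225219727), 79.7325439453125)
```

Run:
```python
from h import *
manip.command_gripper(.040,f_grip=35)
manip.move_to(np.r_[ROD,.12],ori(YS));manip.servo_line(np.r_[ROD,.086],rate=.1);manip.hold(.15);st("pre")
b=manip.get_contact_force()
z,f=descend(ROD,.086,.066,3.5,base=b,log=True)
st("contact")
if f[2]>3.5:
    z=manip.get_position()[2]+.003
    manip.servo_line(np.r_[ROD,z],rate=.03);st("back")
    manip.command_gripper(.025,f_grip=35);st("grip")
```

```text
pre 20.37 [ 0.5754 -0.2281  0.0867] F [-0.1  0.4 -0.1] w 0.0398
0.085 [ 0.575  -0.2282  0.0852] [-0.1 -0.4  0.9]
0.084 [ 0.5749 -0.2281  0.0839] [ 0.2 -0.6  0.6]
0.083 [ 0.5748 -0.2281  0.0829] [-0.4 -0.3  0.7]
0.082 [ 0.5749 -0.2281  0.0819] [0.4 0.1 0.1]
0.081 [ 0.5748 -0.2281  0.0809] [ 0.5 -0.4  0. ]
0.08 [ 0.5748 -0.2281  0.0799] [ 0.3 -0.6 -0.1]
0.079 [ 0.5748 -0.2281  0.0789] [-0.7 -0.4  0.2]
0.078 [ 0.5748 -0.2281  0.0779] [0.7 0.2 0.1]
0.077 [ 0.5748 -0.2281  0.0769] [ 0.6 -0.3  0.1]
0.076 [ 0.5748 -0.2281  0.0759] [0.7 0.1 1.2]
0.075 [ 0.5749 -0.2281  0.0749] [ 0.6  0.  -0. ]
0.074 [ 0.5748 -0.2281  0.0739] [0.2 0.2 0. ]
0.073 [ 0.5748 -0.2281  0.0729] [-0.6  0.3  0.2]
0.072 [ 0.5748 -0.2281  0.0719] [-0.2 -0.8  0.2]
0.071 [ 0.5748 -0.2281  0.0709] [ 0.3 -0.7 -0.3]
0.07 [ 0.5748 -0.2281  0.0699] [-0.2  0.4  0.1]
0.069 [ 0.5749 -0.2281  0.0689] [-0.2 -0.6  0.2]
0.068 [ 0.5748 -0.2281  0.0679] [ 0.1 -0.2 -0.5]
0.067 [ 0.5748 -0.2281  0.0669] [-0.2  0.1  1.2]
0.066 [ 0.5748 -0.2281  0.0659] [-0.3 -1.5 -0.9]
contact 25.37 [ 0.5748 -0.2281  0.0659] F [-0.4 -1.1 -1. ] w 0.0399
```

Run:
```python
from h import *
c=manip.camera("scene");cv2.imwrite("pics/w.png",cv2.resize(c["image"][150:250,200:320,::-1],None,fx=6,fy=6,interpolation=cv2.INTER_CUBIC))
```

```text
(no output)
```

View pics/w.png

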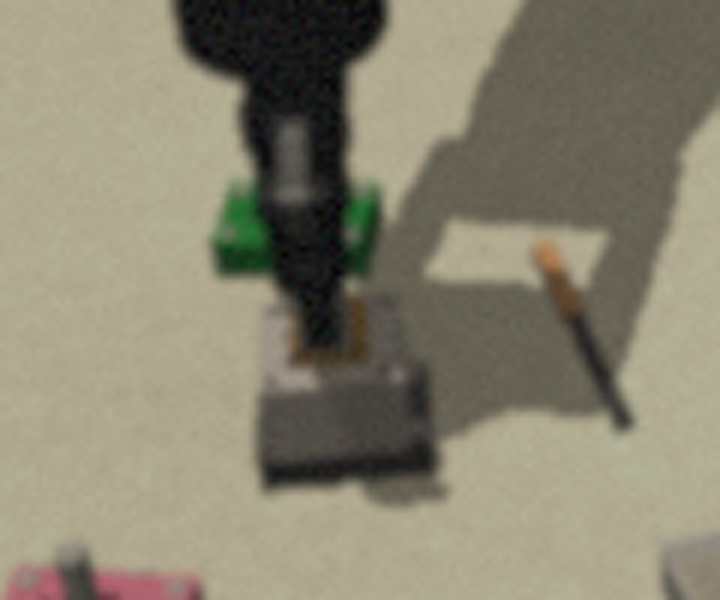

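The near finger straddles the blank at about (320,330), with its tip still just above the die top. I'll continue feeling downward.

Run:
```python
from h import *
b=np.zeros(3)
z,f=descend(ROD,.066,.056,3.5,base=b,log=True)
st("contact")
if f[2]>3.5:
    z=manip.get_position()[2]+.003
    manip.servo_line(np.r_[ROD,z],rate=.03);st("back")
    manip.command_gripper(.025,f_grip=35);st("grip")
```

```text
0.065 [ 0.5749 -0.2281  0.0649] [0.1 0.2 0.5]
0.064 [ 0.5748 -0.2281  0.0639] [ 0.2 -0.5 -0.4]
0.063 [ 0.5748 -0.228   0.0629] [ 0.7  0.9 -0.3]
0.062 [ 0.5748 -0.2281  0.0619] [ 0.2 -0.3 -0.6]
0.061 [ 0.5749 -0.2281  0.0609] [-0.2  0.2 -0. ]
0.06 [ 0.5749 -0.2281  0.0599] [-0.7 -0.1 -0. ]
0.059 [ 0.5748 -0.2281  0.0589] [ 0.1  0.5 -0.1]
0.058 [ 0.5748 -0.2281  0.0579] [ 0.1 -0.6  0.3]
0.057 [ 0.5749 -0.2281  0.0569] [-0.4  0.2 -0.9]
0.056 [ 0.5749 -0.2281  0.056 ] [ 0.5 -0.3  0.6]
contact 27.92 [ 0.5749 -0.2281  0.056 ] F [ 0.5 -0.3  0.6] w 0.0397
```

No contact even at TCP z = 56 mm, which contradicts the stated tip length. I'll look again.

Run:
```python
from h import *
a=[]
for n,u,v in(("scene",257,200),("top",379,198)):
    c=manip.camera(n);a.append(cv2.resize(c["image"][v-30:v+30,u-30:u+30,::-1],(400,400),interpolation=cv2.INTER_CUBIC))
cv2.imwrite("pics/w2.png",np.hstack(a));st();print(manip.get_ee_rot(),ori(YS),manip.get_joint_positions(),np.round(manip.get_tau(),1))
```

```text
28.02 [ 0.5749 -0.2281  0.056 ] F [0.4 0.1 0.2] w 0.0401
[ 1.32523077  1.12985583 -1.32524796] [ 1.32523435  1.12985846 -1.32523435] [-3.96967266e-01  6.42661946e-01  1.73145264e+00 -1.21500949e-05
  7.67483271e-01 -2.38126883e-01] [  0.  -60.3 -20.1  -0.    0.   -0. ]
```

View pics/w2.png

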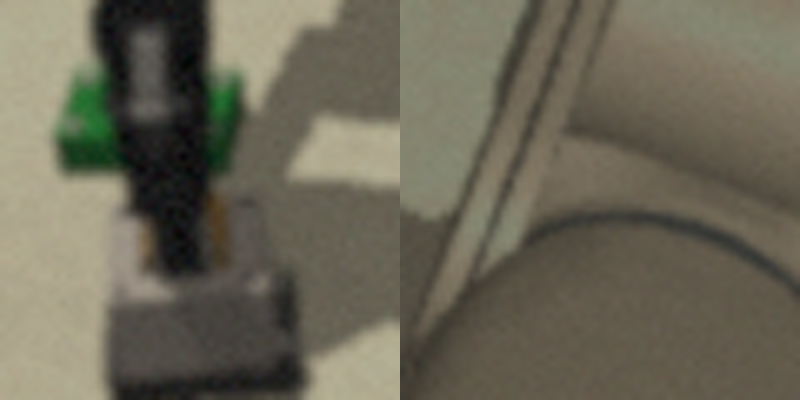

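Run:
```python
from h import *
c=pickle.load(open("c1scene.pkl","rb"));x=np.array([np.cos(YS),np.sin(YS)])
for r in(.02,.03):
  for z in(.034,.045,.056,.066,.076): print(r,z,pix(c,np.r_[ROD+r*x,z]).round(1))
print("die near top edge",pix(c,np.r_[ROD+.028*x,.056]),"blank near top edge",pix(c,np.r_[ROD+.015*x,.066]))
```

```text
0.02 0.034 [255.3 219.1]
0.02 0.045 [254.8 215.5]
0.02 0.056 [254.2 211.9]
0.02 0.066 [253.8 208.6]
0.02 0.076 [253.3 205.3]
0.03 0.034 [255.3 221.8]
0.03 0.045 [254.8 218.3]
0.03 0.056 [254.3 214.7]
0.03 0.066 [253.8 211.4]
0.03 0.076 [253.3 208. ]
die near top edge [254.25608007 214.13342432] blank near top edge [253.75125101 207.26402724]
```

By projection the finger tip is still just above the die top. The tips evidently reach less far than stated, and the lift picture agrees with that. I'll keep feeling downward with a lower bound.

Run:
```python
from h import *
b=np.zeros(3)
z,f=descend(ROD,.056,.040,3.5,base=b,log=True)
st("contact")
```

```text
0.055 [ 0.5748 -0.2281  0.0549] [1.  0.5 0.1]
0.054 [ 0.5748 -0.2281  0.0539] [-0.1  0.2 -0.8]
0.053 [ 0.5748 -0.2281  0.0529] [ 1.  -0.3 -0.3]
0.052 [ 0.5748 -0.228   0.0519] [-0.3 -0.3 -0.3]
0.051 [ 0.575  -0.2282  0.0512] [0.5 0.4 2. ]
0.05 [ 0.5751 -0.2282  0.0511] [-4.   0.9 11.4]
contact 29.52 [ 0.5751 -0.2282  0.0511] F [-4.   0.9 11.4] w 0.0399
```

Contact with the die top is at TCP 0.0511. I'll back off 3 mm, grip and lift slightly.

Run:
```python
from h import *
manip.servo_line(np.r_[ROD,.0540],rate=.05);st("back")
manip.command_gripper(.022,f_grip=35);st("grip")
manip.servo_line(np.r_[ROD,.062],rate=.04);manip.hold(.1);st("up8")
manip.servo_line(np.r_[ROD,.12],rate=.1);manip.hold(.1);st("up")
a=[]
for n,u,v in(("scene",257,190),):
    c=manip.camera(n);a.append(cv2.resize(c["image"][v-40:v+40,u-40:u+40,::-1],(560,560),interpolation=cv2.INTER_CUBIC))
cv2.imwrite("pics/w3.png",np.hstack(a))
```

```text
back 29.77 [ 0.5751 -0.2282  0.0541] F [ 0.6 -0.5 -0.4] w 0.0407
grip 30.01 [ 0.5749 -0.2281  0.054 ] F [-0.3  0.1  3.1] w 0.0285
up8 30.46 [ 0.5748 -0.2281  0.062 ] F [ 0.1  0.  -0.8] w 0.0286
up 31.29 [ 0.5743 -0.2279  0.1192] F [-0.6  0.9 -1.5] w 0.0289
```

View pics/w3.png

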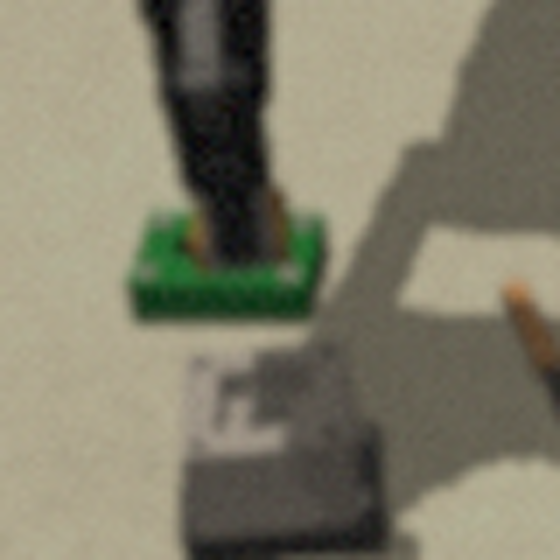

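The blank is in the fingers at about (240,240), and the die stays home with an empty cavity. Now to the tray.

Run:
```python
from h import *
T=np.array([.514,.212]);a=np.radians(-4.3)
manip.move_to(np.r_[T,.12],ori(a));manip.servo_line(np.r_[T,.016],rate=.08);manip.hold(.15);st("pre")
b=manip.get_contact_force()
z,f=descend(T,.016,.009,2.5,base=b)
if f[2]<2.5: z,f=descend(T,z,-.001,2.5,step=.0005,base=b,log=True)
st("down")
manip.command_gripper(.044);st("open")
manip.servo_line(np.r_[T,.13],rate=.12);manip.move_to([.42,.0,.2],ori(0));st("away")
a=[]
for n,(u,v) in(("scene",(405,180)),("top",(213,225))):
    c=manip.camera(n);cv2.imwrite(f"pics/end_{n}_full.png",c["image"][:,:,::-1]);a.append(cv2.resize(c["image"][v-30:v+30,u-30:u+30,::-1],(390,390),interpolation=cv2.INTER_CUBIC))
    if n=="scene":a.append(cv2.resize(c["image"][180:240,227:287,::-1],(390,390))[:,:0])
cv2.imwrite("pics/end.png",np.hstack(a))
```

```text
pre 34.58 [0.5143 0.2121 0.0165] F [ 0.6  0.2 -1.8] w 0.0287
0.0085 [0.514  0.212  0.0085] [-0.8 -0.1  0.6]
0.008 [0.514 0.212 0.008] [-0.5  0.2  1. ]
0.0075 [0.514  0.212  0.0075] [0.  0.2 1.6]
0.007 [0.514 0.212 0.007] [-1.2  1.1  1. ]
0.0065 [0.5139 0.212  0.0065] [-0.4 -0.3  1.4]
0.006 [0.514 0.212 0.006] [-1.9 -0.   1.6]
0.0055 [0.514  0.212  0.0055] [-1.3 -0.7  0.5]
0.005 [0.5139 0.212  0.0049] [-1.1  0.1  0.4]
0.0045 [0.514  0.212  0.0045] [-1.1 -0.3  1.6]
0.004 [0.5141 0.212  0.004 ] [0.  0.3 2.6]
down 38.83 [0.5141 0.212  0.004 ] F [0.6 0.5 0.8] w 0.0291
open 39.12 [0.514 0.212 0.004] F [ 0.3 -0.2  0.3] w 0.0442
away 41.28 [4.206e-01 4.000e-04 1.999e-01] F [ 0.4  0.3 -0. ] w 0.0441
```

View pics/end.png

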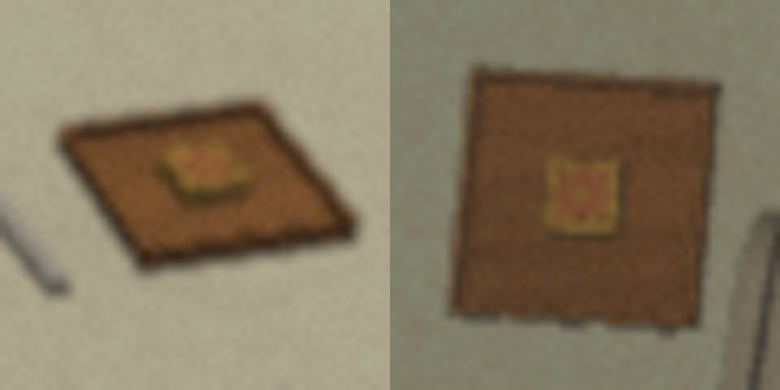

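View pics/end_scene_full.png

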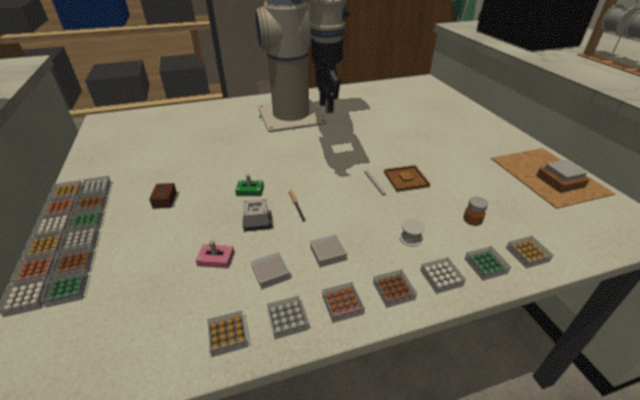

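The blank lies flat in the middle of the tray, at scene (407,176). The die sits home on the stand at (256,213), and the other things are in place. Handing in.

```bash
python3 -c "
from rig import manip
manip.sign_off()"
```

```text
the job is handed in; nothing more can be done
```

The die is home on the dark stand, the blank lies flat in the middle of the wooden tray, and I handed the job in at about 41 s of the 64 s allowed. The rod went up the hole on the first descent.

- **Pressing:** pushing the blank loose took about 14 N. The die met the foot 9.8 mm after the rod first touched the blank, at about 15 N, well under the 40 N limit.
- **Placing:** I gripped the blank with 35 N and lowered it until it touched the tray floor at the expected height (about 2.6 N) before opening the fingers.
- **Last pictures:** the cavity is empty, the die is level on the stand, and the blank is flat in the tray. The tweezers, file and other things look unmoved, by eye only.
- **What disagreed:**
  - With the jaws at 40 mm, the fingertips touched the die top only once the TCP was about 5 mm below it, not 22 mm above it as the description implies. I found the blank's gripping height by feel instead.
  - The width reading was 52 mm on the 56 mm die and 28.5 mm on the 30 mm blank.
  - In one picture the die looked about 6 mm off the foot's centre along the slot, while the top camera put the rod within 1 mm of it. I did not resolve this.

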